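# Hang a bin bracket in the slotted upright and slide its lock home

## Task

Take the steel bracket that has a hook at its back end, hook it into the upper slot of the slotted upright and press it down until it is fully seated. Then slide the lock on top of the upright all the way to its end stop, past its catch, so that its tongue lies over the bracket. Leave the other things on the table where they are.

Things in the scene. Friction and masses are not known exactly. Their poses are not given: they have to be found in the camera images.
- upright: Fixed grey slotted steel post, 156 mm tall. Origin on the table, at the foot of the slotted face. x points straight out of that face, z up, y across. Post: y -30 to 30, x -60 to 0 mm, hollow, front wall 4.5 mm thick; foot plate 6 mm thick behind the face; lock track on top, y -94 to 41, to z = 170 mm. Upper slot z 100 to 148 mm; the lower slot, z 30 to 78, is spare.
- slot (a point): Middle of the upper slot's lower edge, on the slotted face, 100 mm above the table; axes as upright. Slot 15 mm wide, 48 mm tall. Two hidden sprung balls behind the wall stop the hook 14 to 20 mm too high; the bracket rests there by its own weight. Press it down, with about 5 to 15 N close to the face (further out along the arm it binds), until its neck rests on this edge.
- bracket_mid (a point): The loose steel bracket with the hook (0.25 to 0.46 kg) stands on its flange. This point: 45 mm out from its back end along x, mid-thickness, 37.5 mm above its underside. x points along the arm away from the hook, z up. Plate 12 mm thick (y), 75 mm tall for the first 60 mm, then 45 mm tall for 60 mm; flange 40 mm wide, 6 mm thick. Seated: x = 45, y = 0, z = -22.5 mm in slot's axes (sags 2 mm).
- hook_tip (a point): Bottom of the bracket's hook tip: 10.75 mm behind its back end, 32 mm above its underside; axes as bracket_mid. The neck, 12 mm thick, 15 mm tall, level with the plate's top, stands out 14.5 mm; the tip, 7.5 mm deep, hangs 28 mm below the neck; the 7 mm gap in front of it takes the wall. It enters the slot with the bracket square to it and 28 to 33 mm higher than seated.
- lock_grip (a point): Centre of the lock's black grip block, 16 mm in x, 20 mm in y, 32 mm tall (top 12 mm above this point), on the sliding lock on top of the upright; axes as upright. It lies at x = -40, z = 189 mm, y = (joint value - 60 mm) of the upright.
- tongue (a point): Middle of the lower end of the lock's steel tongue, which moves with the grip: 18 mm wide in y, hanging in front of the slotted face from x = 3 to 18 mm, lower end 118 mm above the table, 3 mm over a seated bracket's top. A bracket that is not fully down blocks it.
- lock (a joint): Travel of the lock along +y of the upright: 0 (open) to 0.060 m (end stop, tongue over the bracket). It slides with about 3 N; a sprung catch resists from 0.047 to 0.053 m, about 6 to 9 N in all, then the solid stop follows at 0.060 m. Short of the catch it stays where it is left.
- wall_bracket: the look-alike: same steel arm, but with a flat drilled plate, 50 mm wide, 4 mm thick, on its back end and no hook; not needed. Origin under the middle of its back end
- filter: black oil filter, 76 mm diameter, 95 mm tall, standing; origin under its centre
- spool: black spool of line, ring 120 mm across, 32 mm tall, lying flat; origin under its centre
- carton: closed cardboard parts carton 80 x 130 x 50 mm; origin under its centre
- jar: glass jar with steel cap, 52 mm diameter, 70 mm tall; origin under its centre
- wrench: steel open-ended wrench 180 mm long lying flat; origin at its middle, on the table
- pulley: dark steel belt pulley 80 mm diameter, 34 mm tall, lying flat; origin under its centre
Things that resemble listed ones, but are neither listed nor needed, are in the scene too. Leave any red or yellow look-alike of the part that bears bracket_mid alone.

How it is judged:
By the outcome, as a careful person would: the job done as asked, in the order asked, and still so for the second after the job is handed in, with the robot touching nothing.
It also fails if it takes over 72 s, if anything falls off the work surface, if the arm or the gripper's body presses on something with over 40 N, if the wrist force passes 120 N, or if a joint passes its speed limit or range.

## Robot

A 6-joint arm with a two-finger parallel gripper is mounted at the origin on the work surface. World frame = base frame: x ahead of the robot, y to its left, z up, the work surface at z = 0. Lengths are in m, angles in rad, forces in N, time in s.
With the tool pointing down it reaches from about 0.4 to 0.825 m from the base axis. Payload 7 kg.
Tool frame: the origin (TCP) lies at the very end of the fingers, on their centre line; the grasp point (between the pads) lies 19 mm behind it; z points along the fingers, y is the line along which they close (so a half turn about z gives the same grasp; the last joint's range is limited). The gripper opens to 88 mm and grips with 3 to 60 N. Pads are 19 mm wide; open, the fingers measure 130 mm over their backs; the gripper's body (78 mm by 193 mm) begins 47 mm behind the grasp point.
Start: joints at [-0.991, 0.359, 0.012, 0, -1.224, -0.288], TCP at [0.194, -0.646, 0.227] pointing down, gripper open.
Joint ranges: [-3.07, 3.07], [-1.43, 2.12], [-1.02, 1.25], [-3.03, 1.67], [-3.05, -0], [-3.03, 3.03]. Speed limits (rad/s): [2.39, 2.39, 3.01, 3.14, 3.14, 3.14].

## Interface

Orientations are given as a 3x3 rotation matrix whose columns are the frame's x, y, z axes.
In Python, from rig import read_state, eyes, r, models gives the robot as it stands. The module is installed in compiled form; this text tells all that it offers.
- The arm moves only by the tool apply_moves, never from a script. Its argument "series" is a list of rows, each a list of 4 numbers: the shift along the world's x, y, z in units of 0.03 m (1.0 is 0.03 m), then the turn about the world's z in units of 0.08 rad (1.0 is 0.08 rad). In form: [[x, y, z, roll], ...]. A call has 1 to 8 rows; each row shifts and turns the commanded pose from where the row before left it; what a row does not reach is not made up. A row lasts 1/8 s, in which the tool goes at most 62.5 mm and 10.7 degrees, less where a joint would pass 70% of its speed; a pose out of reach is approached as far as the arm can. A call with a number of a shift or a turn outside -1 to 1 is refused whole. A call with a gripper value outside its range is refused whole. "claw" is the opening, from 0 (shut) to 1 (fully open), set as the call begins (left out, the last holds). The fingers move at their own pace and stop on an object; "newtons" is the grip in N (left out, the last holds). Time passes only in rows, so rows that do not move let the fingers close. It gives the time, the measured TCP pose, the force, the opening and the grip force at its end, in the units of the state.
- read_state(): the state, without advancing time (a new reading comes with each control period).
- eyes.camera(name): name is "side" or "top" or "wrist"; returns (picture, depth): 480x640x3 uint8, red, green, blue; 480x640 float32, m along the optical axis (not along the pixel's ray), 0 where there is no reading.
- eyes.camera_info(name): a dict with "vertical_fov" (degrees; the focal length in pixels is half the picture's height over the tangent of half this angle, whatever the lens; pixels are square), "cx", "cy" (the principal point, pixels), "xyz" and "attitude" of the camera in the world. Camera axes: x right, y down, z forward; pixel columns grow to the right and rows downward; lengths in m; the calibration is good to about 2 mm. A picture is of the moment at which its call begins: read the wrist's pose just before it. camera_info takes no time and is no camera call; for the wrist camera it gives the pose at the moment of the call.
- r.close_job(): hands the job in; it is judged then, once.
Trained networks look in the newest picture that a camera, given by its name, has taken for a name from the list of things; names that differ only in an ending like _2 or _b are one class to them, and where a whole thing is asked for, a point or a joint stands for the part that bears it (a point fixed in the world has none). Each returns a list of dicts, best first, with "score" (0 to 1); they miss things now and then, are a little off and sometimes report something else, mostly with a low value. They report only what shows in the picture. A call takes as long as a camera call. They do not tell look-alikes from the thing itself.
- models.recognise(camera, query): "location" ([x, y, z] in m, in world coordinates, good to about 4 mm: the middle of the surface that is visible of it).
- models.mark_of(camera, query): "location" ([x, y, z] in m, in world coordinates, good to about 4 mm: a listed point, or the origin of a listed thing).
The state is a dict: "t": time; "joint_pos": joint angles; "qvel": joint speeds; "effort": joint torques, N m; "tcp_pos": TCP position; "orientation": TCP orientation; "force": force on the tool from outside, world axes, zero at the start; "wrist_torque": the same for the moment, N m; "width": opening from 0.0 (shut) to 1.0 (fully open); "gripper_force": force on a finger pad.
Only numpy, scipy, OpenCV 4.12 (cv2) and the standard library are available. Lean on these libraries where they do the work, as an engineer would, in place of code of your own. Each camera call takes 0.05 s, during which the arm holds its last target. There are 200 camera calls.

## Working session

There is one attempt and no reset: what is moved stays moved. The work goes in short steps, Python scripts to look and compute and a tool call to move; the robot and the scene stay as the last step left them, time stands still between calls to the robot, and variables do not carry over. Pictures are saved under pics/ and viewed, at most 10 in all, crops included, and the job is handed in when it is done.

Besides the shell and the picture viewer there is one more tool, called after "Request:" as a command line: name --pt "numbers of a row" for each row, then --argument value for the rest. apply_moves: Moves the arm, as the interface text tells. Its arguments: {"type":"object","properties":{"series":{"type":"array","items":{"type":"array","items":{"type":"number"}}},"claw":{"type":"number"},"newtons":{"type":"number"}},"required":["series"]}

```bash
mkdir -p pics
cat > h.py <<'E'
import numpy as np, cv2
from rig import read_state, eyes, r, models
def shot(name, fn=None):
    p,d=eyes.camera(name)
    if fn: cv2.imwrite('pics/'+fn, p[:,:,::-1])
    return p,d
def K(name):
    i=eyes.camera_info(name); f=240/np.tan(np.radians(i['vertical_fov'])/2)
    return f,i['cx'],i['cy'],np.array(i['xyz']),np.array(i['attitude'])
def w2p(name,P):
    f,cx,cy,t,R=K(name); c=(np.atleast_2d(P)-t)@R
    return np.c_[f*c[:,0]/c[:,2]+cx, f*c[:,1]/c[:,2]+cy]
def cloud(name,d):
    f,cx,cy,t,R=K(name); v,u=np.mgrid[:480,:640]
    c=np.stack([(u-cx)/f*d,(v-cy)/f*d,d],-1)
    return c@R.T+t
E
python3 - <<'E'
from h import *
a,_=shot('side');b,_=shot('top')
cv2.imwrite('pics/a.png',cv2.resize(np.vstack([a,b]),(800,1200))[:600,:,::-1]);cv2.imwrite('pics/b.png',cv2.resize(b,(800,600))[:,:,::-1])
for n in ['side','top']:
    i=eyes.camera_info(n);print(n,i['vertical_fov'],i['cx'],i['cy'],np.round(i['xyz'],3),np.round(i['attitude'],3).tolist())
    for q in ['bracket_mid','hook_tip','slot','upright','lock_grip','tongue','wall_bracket']:
        for x in models.mark_of(n,q)[:4]: print(n,q,np.round(x['location'],4),round(x['score'],2),w2p(n,x['location']).round()[0])
s=read_state();print(s['t'],s['tcp_pos'],np.round(s['orientation'],3).tolist())
E
```

```text
side 46.870059717690616 315.90963265258733 241.95300057365077 [0.012 0.952 0.975] [[-0.885, -0.278, 0.373], [-0.465, 0.515, -0.72], [0.008, -0.811, -0.585]]
side bracket_mid [ 0.6197 -0.4755  0.0375] 0.77 [352. 198.]
side bracket_mid [ 0.3581 -0.3732  0.0368] 0.73 [418. 236.]
side bracket_mid [ 0.276  -0.2126  0.0349] 0.7 [427. 275.]
side bracket_mid [ 0.4619 -0.1919  0.0384] 0.65 [361. 258.]
side hook_tip [ 0.4596 -0.3396  0.0335] 0.96 [382. 233.]
side hook_tip [ 0.6753 -0.4584  0.0302] 0.81 [334. 198.]
side hook_tip [ 0.2891 -0.2705  0.0365] 0.63 [430. 262.]
side hook_tip [ 0.4032 -0.4171  0.0317] 0.57 [409. 226.]
side slot [0.5112 0.0046 0.1028] 0.92 [312. 274.]
side upright [ 0.5152  0.0017 -0.0009] 0.58 [311. 304.]
side lock_grip [ 0.4601 -0.0446  0.1874] 0.55 [341. 242.]
side tongue [ 0.5099 -0.0603  0.1214] 0.51 [325. 255.]
side wall_bracket [ 0.4691  0.3245 -0.0038] 0.63 [260. 401.]
side wall_bracket [ 0.5145 -0.3492  0.0336] 0.48 [366. 227.]
top 57.5007566086373 317.6543233351743 237.45981185512295 [ 0.439 -0.05   1.133] [[0.003, -0.994, 0.107], [-1.0, -0.003, 0.002], [-0.00
[... 278 characters left out ...]
-0.2696  0.0303] 0.89 [407. 346.]
top hook_tip [ 0.6749 -0.4632  0.0341] 0.71 [481. 192.]
top hook_tip [ 0.4598 -0.3409  0.0342] 0.69 [435. 276.]
top hook_tip [ 0.4709 -0.1389  0.0342] 0.69 [354. 272.]
top slot [ 0.5149 -0.0016  0.1004] 0.98 [298. 252.]
top upright [ 0.5125  0.0023 -0.0014] 0.79 [298. 256.]
top upright [ 0.4604 -0.339   0.0344] 0.24 [434. 276.]
top upright [7.722e-01 5.330e-02 4.000e-04] 0.21 [280. 158.]
top lock_grip [ 0.4591 -0.0465  0.193 ] 0.7 [317. 275.]
top tongue [ 0.459  -0.0405  0.1916] 0.65 [314. 275.]
top wall_bracket [0.471  0.3253 0.0035] 0.58 [173. 271.]
0.8 [ 0.1941624  -0.64645711  0.22661123] [[-0.958, -0.288, 0.0], [-0.288, 0.958, -0.0], [-0.0, -0.0, -1.0]]
```

View pics/a.png

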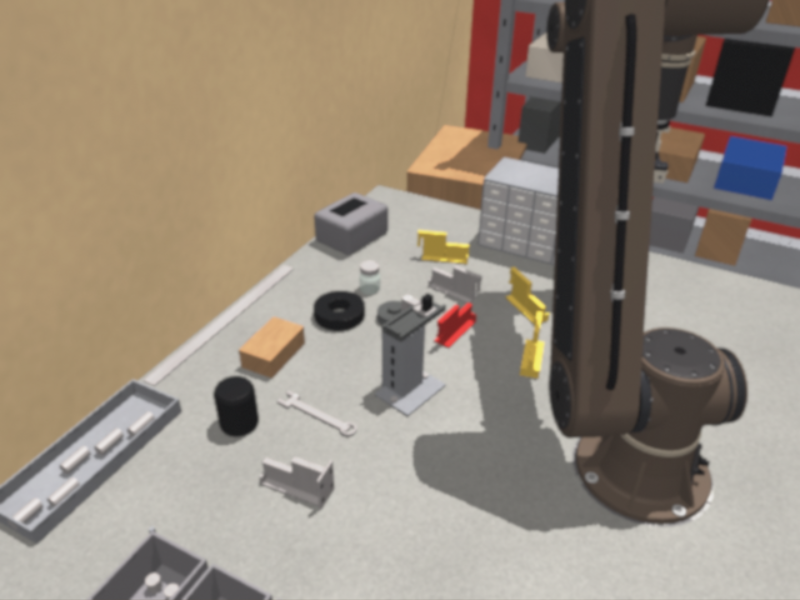

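View pics/b.png

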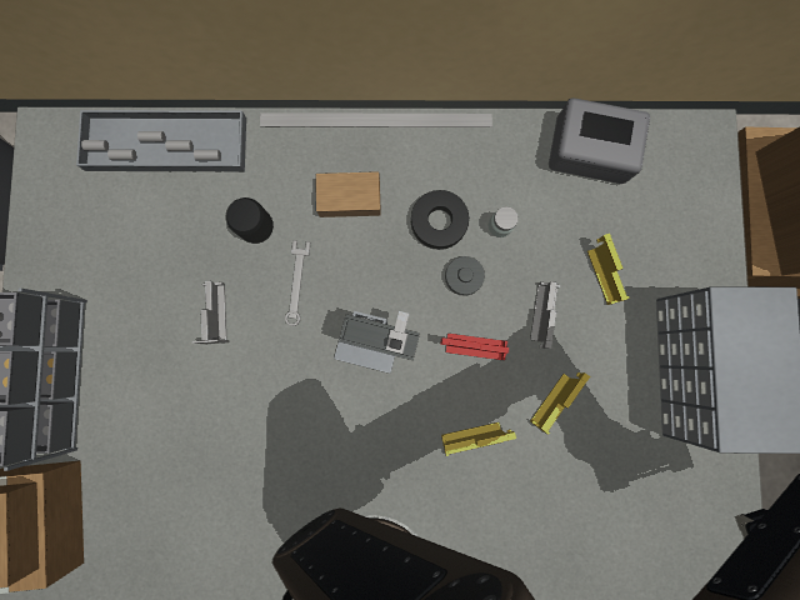

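Several parts resemble the bracket: one red (475,346 in the 800 px top view) and three yellow (608,268; 560,402; 478,438), which are to be left alone. There is one steel part with a flat end plate (210,315), which is the wall_bracket. The steel part without a plate (545,313) fits the description. I'll move the wrist camera over it and confirm in a crop.

Request:
apply_moves --pt "1 0.8 0.3 -0.6" --pt "1 0.8 0.3 -0.6" --pt "1 0.8 0.3 -0.6" --pt "1 0.8 0.3 -0.6" --pt "1 0.8 0.3 -0.6" --pt "1 0.8 0.3 -0.6" --pt "1 0.8 0 -0.6" --pt "1 0.8 0 -0.6" --claw 1

```text
t: 1.8
tcp_pos: [0.4351, -0.4536, 0.2809]
orientation: [[-0.996, 0.094, 0.001], [0.094, 0.996, -0.0], [-0.001, -0.0, -1.0]]
force: [-0.6, -0.1, -0.0]
width: 1.002
gripper_force: 0.0
```

Run:
```python
from h import *
s=read_state();print(s['tcp_pos'],s['width'])
i=eyes.camera_info('wrist');print(np.round(i['xyz'],3),np.round(i['attitude'],2).tolist(),i['vertical_fov'])
w,d=shot('wrist')
t,dt=shot('top')
c=cv2.resize(t[200:310,390:500],(480,480),interpolation=cv2.INTER_CUBIC)
cv2.imwrite('pics/c.png',cv2.resize(np.hstack([w,c]),(800,343))[:,:,::-1])
np.save('wd.npy',d)
for q in ['bracket_mid','hook_tip','slot','tongue','lock_grip']:
    for x in models.mark_of('wrist',q)[:3]: print(q,np.round(x['location'],4),round(x['score'],2),w2p('wrist',x['location']).round()[0])
P=cloud('top',dt).reshape(-1,3)
m=(P[:,2]>.06)&(P[:,2]<.09)&(abs(P[:,0]-.52)<.1)&(abs(P[:,1]+.345)<.06)
print(m.sum(),P[m].min(0),P[m].max(0),cv2.minAreaRect((P[m][:,:2]*1000).astype(np.float32)))
C=cloud('wrist',d).reshape(-1,3)
m=(C[:,2]>.066)&(C[:,2]<.09)&(abs(C[:,0]-.52)<.1)&(abs(C[:,1]+.345)<.06)
print(m.sum(),C[m].min(0),C[m].max(0),np.median(C[m][:,2]),cv2.minAreaRect((C[m][:,:2]*1000).astype(np.float32)))
```

```text
[ 0.43511716 -0.45355446  0.2808949 ] 1.0016004187149878
[ 0.366 -0.448  0.439] [[0.09, 0.96, 0.26], [1.0, -0.09, -0.03], [-0.0, 0.26, -0.97]] 62.51873806821285
bracket_mid [ 0.6228 -0.4779  0.0338] 0.92 [314. 358.]
bracket_mid [ 0.2802 -0.2155  0.0352] 0.8 [565.   6.]
bracket_mid [ 0.4616 -0.1969  0.0404] 0.79 [574. 201.]
hook_tip [ 0.2885 -0.2671  0.0341] 0.91 [507.  23.]
hook_tip [ 0.4697 -0.1396  0.029 ] 0.76 [622. 202.]
hook_tip [ 0.4577 -0.3385  0.0342] 0.66 [433. 209.]
194 [ 0.45515461 -0.35463703  0.06018818] [ 0.52830918 -0.33224264  0.07931044] ((491.9748840332031, -343.4619445800781), (14.083984375, 74.09597778320312), 81.2608413696289)
919 [ 0.45378013 -0.35767076  0.06602783] [ 0.51710243 -0.33520191  0.07667865] 0.0741651164510217 ((485.81365966796875, -346.614501953125), (12.747949600219727, 63.09886169433594), 79.82975006103516)
```

View pics/c.png

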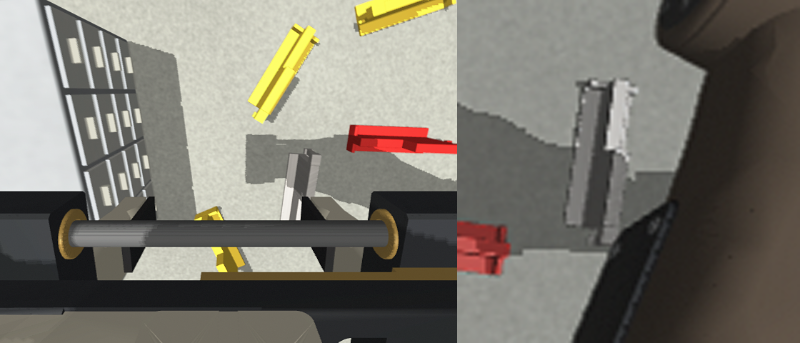

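The crop shows the steel part with a narrow neck and hook at its far end, (307,152) in the wrist half. It has no plate, so it is the target; the red one sits at (355,135). Next I'll take a clear view of it.

Request:
apply_moves --pt "1 0.9 0 -0.25" --pt "1 0.9 0 -0.25" --pt "1 0.9 0 -0.25" --pt "1 0.9 0 -0.25" --pt "0 0 0 0"

```text
t: 2.78
tcp_pos: [0.5553, -0.3455, 0.2801]
orientation: [[-0.985, 0.17, -0.0], [0.17, 0.985, 0.0], [0.0, 0.0, -1.0]]
force: [-0.9, -0.3, -0.6]
width: 1.002
gripper_force: 0.0
```

Run:
```python
from h import *
s=read_state();print(s['tcp_pos'],np.round(s['orientation'],3).tolist())
w,d=shot('wrist','d.png')
for q in ['bracket_mid','hook_tip']:
    for x in models.mark_of('wrist',q)[:3]: print(q,np.round(x['location'],4),round(x['score'],2),w2p('wrist',x['location']).round()[0])
C=cloud('wrist',d).reshape(-1,3)
for lo,hi in [(.066,.085),(.035,.056),(.066,.085)]:
  m=(C[:,2]>lo)&(C[:,2]<hi)&(abs(C[:,0]-.52)<.1)&(abs(C[:,1]+.345)<.05)
  print(m.sum(),C[m].min(0),C[m].max(0),np.median(C[m][:,2]),cv2.minAreaRect((C[m][:,:2]*1000).astype(np.float32)))
_,dt=shot('top'); P=cloud('top',dt).reshape(-1,3)
for lo,hi in [(.14,.18),(.162,.176),(.19,.21),(.003,.012)]:
  m=(P[:,2]>lo)&(P[:,2]<hi)&(abs(P[:,0]-.47)<.13)&(abs(P[:,1]-.0)<.14)
  print(lo,m.sum(),np.median(P[m][:,2]),cv2.minAreaRect((P[m][:,:2]*1000).astype(np.float32)))
```

```text
[ 0.55530472 -0.34549891  0.28009447] [[-0.985, 0.17, -0.0], [0.17, 0.985, 0.0], [0.0, 0.0, -1.0]]
bracket_mid [ 0.4617 -0.1959  0.0375] 0.85 [461.  76.]
bracket_mid [ 0.6239 -0.4769  0.0347] 0.8 [214. 280.]
bracket_mid [ 0.512  -0.3518  0.0375] 0.58 [308. 158.]
hook_tip [ 0.4019 -0.4138  0.0339] 0.88 [223.  52.]
hook_tip [ 0.4698 -0.1415  0.0274] 0.88 [514.  75.]
hook_tip [ 0.4561 -0.3401  0.0347] 0.77 [310.  98.]
1138 [ 0.45465787 -0.35960687  0.06725885] [ 0.52834867 -0.33606713  0.07759334] 0.07523955918788294 ((491.51708984375, -347.66546630859375), (12.004325866699219, 73.0222396850586), 80.17210388183594)
679 [ 0.45644169 -0.36930294  0.03707758] [ 0.58731713 -0.33559134  0.05591435] 0.04531092221498628 ((521.130859375, -352.7433776855469), (11.35135269165039, 133.4068603515625), 79.80741119384766)
1138 [ 0.45465787 -0.35960687  0.06725885] [ 0.52834867 -0.33606713  0.07759334] 0.07523955918788294 ((491.51708984375, -347.66546630859375), (12.004325866699219, 73.0222396850586), 80.17210388183594)
0.14 1483 0.1632073424030578 ((485.1553955078125, -18.979476928710938), (134.01858520507812, 77.77780151367188), 75.95165252685547)
0.162 896 0.16852796368785528 ((485.15631103515625, -18.975875854492188), (134.0111846923828, 77.77780151367188), 75.95165252685547)
0.19 71 0.19992954192924584 ((459.1953125, -44.930824279785156), (19.62830924987793, 15.442216873168945), 76.33875274658203)
0.003 907 0.004736610753449888 ((469.6178894042969, 1.5300140380859375), (275.9584655761719, 257.8082580566406), 89.71298217773438)
```

View pics/d.png

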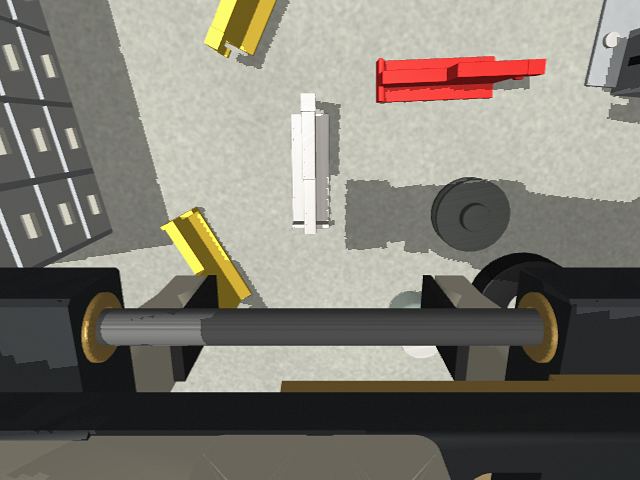

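The target lies at about (308,160), with its hook end at the top (307,98). Its top is at 75 mm and yaw about −0.173, which matches the tool. Going down to grasp it about 64 mm out from its back end.

Request:
apply_moves --pt "-0.77 -0.25 -0.4 0" --pt "0 0 -1 0" --pt "0 0 -1 0" --pt "0 0 -1 0" --pt "0 0 -1 0" --pt "0 0 -1 0" --pt "0 0 -1 0" --pt "0 0 -0.8 0"

```text
t: 3.98
tcp_pos: [0.5299, -0.3549, 0.0636]
orientation: [[-0.985, 0.173, -0.0], [0.173, 0.985, 0.0], [0.0, 0.0, -1.0]]
force: [0.7, -0.2, 0.1]
width: 0.997
gripper_force: 0.0
```

Request:
apply_moves --pt "0 0 -0.6 0" --pt "0 0 -0.45 0" --pt "0 0 0 0"

```text
t: 4.35
tcp_pos: [0.5304, -0.354, 0.0323]
orientation: [[-0.985, 0.172, -0.001], [0.172, 0.985, 0.0], [0.001, 0.0, -1.0]]
force: [-0.3, 1.0, -0.6]
width: 1.0
gripper_force: 0.0
```

Request:
apply_moves --pt "0 0 0 0" --pt "0 0 0 0" --pt "0 0 0 0" --pt "0 0 0 0" --pt "0 0 0 0" --pt "0 0 0 0" --claw 0 --newtons 35

```text
t: 5.1
tcp_pos: [0.5311, -0.3539, 0.0331]
orientation: [[-0.985, 0.171, -0.0], [0.171, 0.985, 0.0], [0.0, 0.0, -1.0]]
force: [-0.9, -0.7, 0.0]
width: 0.379
gripper_force: 0.0
```

Request:
apply_moves --pt "0 0 0 0" --pt "0 0 0 0" --pt "0 0 0 0" --pt "0 0 0 0" --pt "0 0 0 0"

```text
t: 5.72
tcp_pos: [0.5311, -0.3538, 0.033]
orientation: [[-0.985, 0.171, 0.0], [0.171, 0.985, 0.0], [-0.0, 0.0, -1.0]]
force: [2.2, 1.3, 1.2]
width: 0.133
gripper_force: 35.0
```

Request:
apply_moves --pt "0 0 0.3 0" --pt "0 0 1 0" --pt "0 0 1 0" --pt "0 0 1 0" --pt "0 0 1 0" --pt "0 0 1 0" --pt "0 0 0 0" --pt "0 0 0 0"

```text
t: 6.72
tcp_pos: [0.5303, -0.3536, 0.1913]
orientation: [[-0.985, 0.172, -0.001], [0.172, 0.985, 0.001], [0.001, 0.001, -1.0]]
force: [-0.4, 0.2, -2.6]
width: 0.134
gripper_force: 35.0
```

Run:
```python
from h import *
s=read_state();p=s['tcp_pos'];print(p,s['force'],s['width'])
w,d=shot('wrist','e.png')
b=np.array([469.2,-343.6,0])/1000
for q in ['bracket_mid','hook_tip']:
    for x in models.mark_of('wrist',q)[:4]:
        if x['location'][2]>.1: print(q,np.round(x['location'],4),round(x['score'],2))
C=cloud('wrist',d).reshape(-1,3)
m=(C[:,2]>.2)&(C[:,2]<.235)&(abs(C[:,0]-.5)<.08)&(abs(C[:,1]+.345)<.03)
print(m.sum(),C[m].min(0),C[m].max(0),np.median(C[m][:,2]),cv2.minAreaRect((C[m][:,:2]*1000).astype(np.float32)))
```

```text
[ 0.53033436 -0.35364108  0.19129699] [-0.41918584  0.21017074 -2.57458797] 0.13352219195821663
10241 [ 0.45494185 -0.36856101  0.20002359] [ 0.56552224 -0.33602751  0.23471537] 0.23224972352088552 ((510.19720458984375, -352.7561340332031), (31.305997848510742, 110.71821594238281), 88.84669494628906)
```

View pics/e.png

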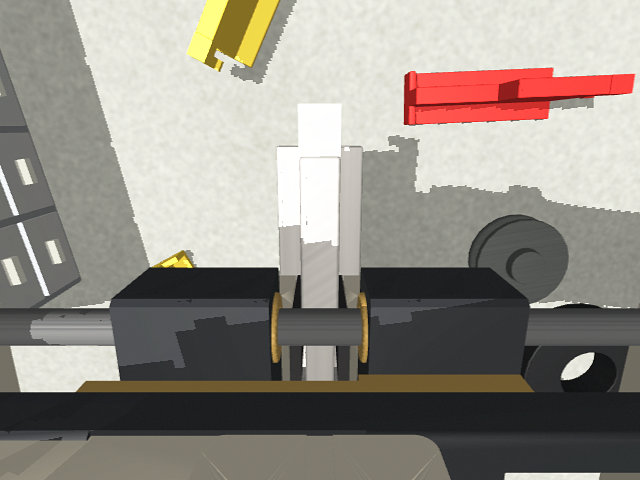

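The bracket is held level along the middle of the picture, hook at (320,125), and its top is at 0.232 m. Carrying it to a staging point in front of the slot.

Request:
apply_moves --pt "0.5 0.9 0.2 0" --pt "0.5 0.9 0.2 0" --pt "0.5 0.9 0.2 0" --pt "0.5 0.9 0.2 0" --pt "0.5 0.9 0.2 0" --pt "0.45 0.9 0 0" --pt "0 0.9 0 -0.45" --pt "0 0.9 0 -0.45"

```text
t: 7.88
tcp_pos: [0.6192, -0.137, 0.2207]
orientation: [[-0.97, 0.243, -0.002], [0.243, 0.97, -0.0], [0.002, -0.001, -1.0]]
force: [0.2, 0.3, -2.5]
width: 0.13
gripper_force: 35.0
```

Request:
apply_moves --pt "0 0.94 0 0" --pt "0 0.94 0 0" --pt "0 0.94 0 0" --pt "0 0.94 0 0" --pt "0 0 0 0" --pt "0 0 0 0"

```text
t: 8.62
tcp_pos: [0.6193, -0.0253, 0.2214]
orientation: [[-0.97, 0.241, -0.001], [0.241, 0.97, -0.0], [0.001, -0.001, -1.0]]
force: [-0.2, 0.1, -2.3]
width: 0.135
gripper_force: 35.0
```

```bash
cat > m.py <<'E'
from h import *
s=read_state();p=np.array(s['tcp_pos']);O=np.array(s['orientation']);print(p,np.arctan2(O[1,0],O[0,0])%(2*np.pi)-np.pi,s['force'])
w,d=shot('wrist','f%d.png'%(s['t']*100))
C=cloud('wrist',d).reshape(-1,3)
L=(C-p)@O  # tool frame
k=(abs(L[:,1])<.012)&(abs(L[:,2]+.041)<.009)&(L[:,0]>-.0)&(L[:,0]<.09)
print('bracket tool frame',k.sum(),L[k].min(0),L[k].max(0)); r_=cv2.minAreaRect((L[k][:,:2]*1000).astype(np.float32));print(r_)
print('tilt',np.polyfit(L[k][:,0],L[k][:,2],1))
k2=(C[:,2]>.19)&(C[:,2]<.21)&(abs(C[:,0]-.46)<.04)&(abs(C[:,1]+.045)<.04)
if k2.sum()>5: print('grip',k2.sum(),C[k2].max(0)[2],cv2.minAreaRect((C[k2][:,:2]*1000).astype(np.float32)))
k3=(C[:,2]>.155)&(C[:,2]<.187)&(abs(C[:,0]-.47)<.08)&(abs(C[:,1]+.02)<.1)
if k3.sum()>5: print('track',k3.sum(),np.median(C[k3][:,2]),cv2.minAreaRect((C[k3][:,:2]*1000).astype(np.float32)))
for q in ['slot','tongue','lock_grip','hook_tip']:
    for x in models.mark_of('wrist',q)[:2]: print(q,np.round(x['location'],4),round(x['score'],2),w2p('wrist',x['location']).round()[0])
E
python3 m.py; ls pics
```

```text
[ 0.61927127 -0.02529066  0.2213691 ] -0.24378407342037178 [-0.22502319  0.12410515 -2.31560984]
bracket tool frame 8335 [ 1.79130704e-06 -1.19446995e-02 -4.99302236e-02] [ 0.07535392  0.01138295 -0.0320148 ]
((37.67893600463867, -0.2707796096801758), (75.34968566894531, 23.32764434814453), 0.021015968173742294)
tilt [ 0.00681425 -0.04216895]
track 11073 0.16944250244536774 ((505.28131103515625, -25.79815673828125), (135.00802612304688, 39.2713737487793), 75.97633361816406)
slot [0.5115 0.0026 0.1004] 0.84 [323.  60.]
tongue [ 0.5087 -0.0572  0.1162] 0.9 [229.  77.]
hook_tip [ 0.4713 -0.1373  0.0276] 0.97 [147.  68.]
a.png
b.png
c.png
d.png
e.png
f862.png
```

```bash
cat >> m.py <<'E'
print('---')
yaw=-0.2448; X=np.array([np.cos(yaw),np.sin(yaw)]); Y=np.array([-X[1],X[0]])
k=(abs(L[:,1])<.02)&(abs(L[:,2]+.042)<.004)&(L[:,0]>.02)&(L[:,0]<.09)
for a in range(20,80,10):
    q=k&(L[:,0]>a/1e3)&(L[:,0]<(a+10)/1e3)
    if q.sum()>20: print(a,q.sum(),'y mid',np.percentile(L[q][:,1],[1,99]).mean().round(5),np.ptp(np.percentile(L[q][:,1],[1,99])).round(4),'z',np.median(L[q][:,2]).round(4))
print('hook end tool x',np.percentile(L[k][:,0],99.5))
T=C[k3][:,:2]; a=T@X; b=T@Y
print('front strip; x ext',np.percentile(a,[.5,99.5]),'y ext',np.percentile(b,[.3,99.7]), 'tcp',p[:2]@X,p[:2]@Y)
# track edge: front edge of track where not tongue
for lo in np.arange(b.min(),b.max(),.015):
    q=(b>lo)&(b<lo+.015); print(lo.round(4),np.percentile(a[q],99).round(4),C[k3][q][:,2].max().round(4))
E
python3 m.py | sed -n '/---/,$p'
```

```text
---
20 1132 y mid -0.0008 0.0116 z -0.0417
30 1212 y mid -0.00092 0.0117 z -0.0417
40 1304 y mid -0.00077 0.0117 z -0.0417
50 1378 y mid -0.0008 0.0116 z -0.0418
60 1482 y mid -0.00077 0.0117 z -0.0417
70 877 y mid -0.00081 0.0117 z -0.0417
hook end tool x 0.07534605351677164
front strip; x ext [0.47743772 0.51582186] y ext [0.03139765 0.16435258] tcp 0.6072717233762305 0.12508732187033508
0.03 0.488 0.1719
0.045 0.5158 0.1751
0.06 0.5159 0.1753
0.075 0.5155 0.1752
0.09 0.4977 0.1721
0.105 0.4978 0.1721
0.12 0.4978 0.1719
0.135 0.4978 0.1717
0.15 0.4974 0.1722
0.165 0.4874 0.1688
```

View pics/f862.png

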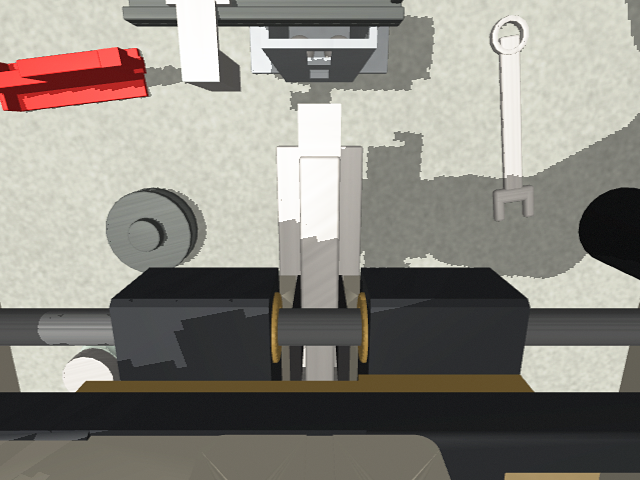

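The picture shows the bracket (col 320) in line with the upright's slot (col ~319). The tongue hangs at (210,80), with its top at z 0.175. In camera terms the bracket is laterally aligned within 0.2 mm and the hook end is 34 mm in front of the face. Lowering to insertion height.

Request:
apply_moves --pt "0 0 -1 0" --pt "0 0 -1 0" --pt "0 0 -1 0" --pt "0 0 -0.93 0" --pt "-0.5 0.12 0 0" --pt "-0.24 0.06 0 0" --pt "0 0 0 0" --pt "0 0 0 0"

```text
t: 10.12
tcp_pos: [0.5981, -0.0195, 0.1055]
orientation: [[-0.97, 0.241, 0.002], [0.241, 0.97, 0.0], [-0.002, 0.001, -1.0]]
force: [-0.5, 0.2, -2.1]
width: 0.135
gripper_force: 35.0
```

```bash
python3 m.py
```

```text
[ 0.59814517 -0.01952102  0.10548041] -0.2438217425525515 [-0.4755274   0.16869239 -2.07502377]
bracket tool frame 9408 [ 7.04711920e-06 -1.19978162e-02 -4.99997690e-02] [ 0.08999581  0.01198581 -0.03204351]
((45.002017974853516, -0.013799667358398438), (89.98450469970703, 23.971559524536133), 0.01774362102150917)
tilt [-0.03217837 -0.04035205]
track 20937 0.17141979193120088 ((513.2055053710938, -13.982749938964844), (108.88983154296875, 28.581356048583984), 76.15185546875)
slot [ 5.101e-01 -1.000e-04  9.930e-02] 0.67 [316.  71.]
tongue [ 0.5099 -0.056   0.1239] 0.8 [153. 105.]
---
20 1151 y mid -0.00096 0.0117 z -0.0414
30 1200 y mid -0.00106 0.0117 z -0.0414
40 1311 y mid -0.00092 0.0118 z -0.0414
50 1367 y mid -0.00095 0.0115 z -0.0414
60 1485 y mid -0.00091 0.0118 z -0.0414
70 889 y mid -0.00094 0.0116 z -0.0415
hook end tool x 0.08736888504691936
front strip; x ext [0.48732025 0.51568225] y ext [0.05736936 0.16234745] tcp 0.5850431170373492 0.12602882200692356
0.0564 0.5155 0.1751
0.0714 0.5155 0.175
0.0864 0.4978 0.1624
0.1014 0.4978 0.1628
0.1164 0.4978 0.1625
0.1314 0.4978 0.1629
0.1464 0.4978 0.1623
0.1614 0.4881 0.1624
```

Request:
apply_moves --pt "-0.01 -0.03 -0.06 0" --pt "0 0 0 0" --pt "0 0 0 0"

```text
t: 10.75
tcp_pos: [0.5971, -0.0207, 0.1023]
orientation: [[-0.97, 0.242, -0.0], [0.242, 0.97, -0.0], [0.0, -0.0, -1.0]]
force: [-0.4, 0.4, -2.9]
width: 0.136
gripper_force: 35.0
```

```bash
cat > n.py <<'E'
from h import *
s=read_state();p=np.array(s['tcp_pos']);O=np.array(s['orientation'])
yaw=-0.2448; X=np.array([np.cos(yaw),np.sin(yaw)]); Y=np.array([-X[1],X[0]])
print('tcp',p[:2]@X,p[:2]@Y,p[2],s['force'])
w,d=shot('wrist'); C=cloud('wrist',d); L=(C-p)@O
cv2.imwrite('pics/g%d.png'%(s['t']*100),cv2.resize(w[0:260,190:450],(600,600),interpolation=cv2.INTER_CUBIC)[:,:,::-1])
a=C[...,:2]@X; b=C[...,:2]@Y; z=C[...,2]
k=(abs(a-.4978)<.0025)&(z>.06)&(z<.15)&(abs(b-.1245)<.03)
h,e=np.histogram(b[k],bins=np.arange(.1045,.1446,.001)); print(dict(zip(((e[:-1]+.0005)*1e3).round(1).tolist(),h.tolist())))
print('z of wall',np.percentile(z[k],[1,50,99]))
k=(abs(L[...,1])<.02)&(abs(L[...,2]+.0415)<.004)&(L[...,0]>.02)&(L[...,0]<.0765)
print('bracket Y',np.percentile(b[k&(L[...,0]>.06)],[1,99]).mean(),'hook X',np.percentile(a[k],.5),'topz',np.median(z[k]))
E
python3 n.py; ls pics
```

```text
tcp 0.5842813422426192 0.12460094928516108 0.10226853972715258 [-0.40428039  0.39626586 -2.92411926]
{105.0: 99, 106.0: 89, 107.0: 98, 108.0: 91, 109.0: 99, 110.0: 94, 111.0: 92, 112.0: 99, 113.0: 99, 114.0: 96, 115.0: 97, 116.0: 94, 117.0: 102, 118.0: 39, 119.0: 41, 120.0: 36, 121.0: 39, 122.0: 44, 123.0: 31, 124.0: 45, 125.0: 37, 126.0: 32, 127.0: 42, 128.0: 34, 129.0: 40, 130.0: 43, 131.0: 34, 132.0: 146, 133.0: 95, 134.0: 99, 135.0: 93, 136.0: 98, 137.0: 94, 138.0: 90, 139.0: 104, 140.0: 89, 141.0: 103, 142.0: 93, 143.0: 97, 144.0: 100}
z of wall [0.06410613 0.12036475 0.14968961]
bracket Y 0.12375692217733837 hook X 0.5089424281711822 topz 0.14400184506376937
a.png
b.png
c.png
d.png
e.png
f1012.png
f862.png
f887.png
g1075.png
```

Request:
apply_moves --pt "0.006 0.024 0.05 0" --pt "0 0 0 0" --pt "0 0 0 0"

```text
t: 11.18
tcp_pos: [0.5973, -0.0199, 0.1039]
orientation: [[-0.97, 0.242, 0.0], [0.242, 0.97, 0.0], [-0.0, 0.0, -1.0]]
force: [-0.3, 0.4, -2.1]
width: 0.133
gripper_force: 35.0
```

```bash
python3 n.py; python3 n.py
```

```text
tcp 0.5842713111938191 0.1254550907673625 0.10392885863014542 [-0.26485862  0.41626007 -2.12235758]
{105.0: 93, 106.0: 87, 107.0: 96, 108.0: 96, 109.0: 90, 110.0: 92, 111.0: 92, 112.0: 97, 113.0: 95, 114.0: 89, 115.0: 96, 116.0: 91, 117.0: 106, 118.0: 32, 119.0: 40, 120.0: 33, 121.0: 38, 122.0: 41, 123.0: 30, 124.0: 42, 125.0: 30, 126.0: 40, 127.0: 35, 128.0: 34, 129.0: 39, 130.0: 34, 131.0: 35, 132.0: 140, 133.0: 92, 134.0: 95, 135.0: 94, 136.0: 94, 137.0: 90, 138.0: 93, 139.0: 94, 140.0: 89, 141.0: 96, 142.0: 89, 143.0: 101, 144.0: 92}
z of wall [0.06081517 0.120097   0.14965931]
bracket Y 0.12454054662013703 hook X 0.5089109313240604 topz 0.14559386296438645
tcp 0.5842454755379612 0.1254435748789958 0.10388509553447758 [-1.40340422 -1.19157386 -3.04450824]
{105.0: 94, 106.0: 91, 107.0: 95, 108.0: 94, 109.0: 96, 110.0: 87, 111.0: 96, 112.0: 92, 113.0: 92, 114.0: 89, 115.0: 97, 116.0: 91, 117.0: 109, 118.0: 33, 119.0: 38, 120.0: 30, 121.0: 36, 122.0: 39, 123.0: 31, 124.0: 40, 125.0: 35, 126.0: 38, 127.0: 38, 128.0: 32, 129.0: 38, 130.0: 36, 131.0: 34, 132.0: 137, 133.0: 96, 134.0: 89, 135.0: 96, 136.0: 95, 137.0: 95, 138.0: 94, 139.0: 97, 140.0: 89, 141.0: 91, 142.0: 93, 143.0: 93, 144.0: 94}
z of wall [0.06129978 0.11989822 0.14965544]
bracket Y 0.12452964256368927 hook X 0.5088849668608312 topz 0.14558890073219696
```

Aligned: bracket Y is 124.5 mm against a slot centre of about 124.5–124.6 mm, and its top is at 145.6 mm. Advancing into the slot.

Request:
apply_moves --pt "-0.23 0.057 0 0" --pt "-0.23 0.057 0 0" --pt "0 0 0 0" --pt "0 0 0 0"

```text
t: 11.78
tcp_pos: [0.5836, -0.0164, 0.1041]
orientation: [[-0.97, 0.242, 0.001], [0.242, 0.97, 0.0], [-0.001, 0.0, -1.0]]
force: [-0.8, 0.4, -2.9]
width: 0.139
gripper_force: 35.0
```

```bash
python3 n.py
```

```text
tcp 0.5701536038926308 0.12551701105725024 0.1041089077430094 [-0.77207126  0.39270043 -2.8586977 ]
{105.0: 17, 106.0: 14, 107.0: 15, 108.0: 14, 109.0: 15, 110.0: 13, 111.0: 17, 112.0: 15, 113.0: 17, 114.0: 16, 115.0: 12, 116.0: 13, 117.0: 17, 118.0: 1, 119.0: 28, 120.0: 31, 121.0: 34, 122.0: 38, 123.0: 28, 124.0: 39, 125.0: 29, 126.0: 37, 127.0: 27, 128.0: 37, 129.0: 28, 130.0: 37, 131.0: 1, 132.0: 12, 133.0: 14, 134.0: 15, 135.0: 16, 136.0: 15, 137.0: 14, 138.0: 16, 139.0: 16, 140.0: 14, 141.0: 15, 142.0: 17, 143.0: 14, 144.0: 16}
z of wall [0.07550483 0.14047835 0.14988984]
bracket Y 0.12461556687981384 hook X 0.49799522419231684 topz 0.1457220568299912
```

Request:
apply_moves --pt "-0.17 0.042 0 0" --pt "-0.17 0.042 0 0" --pt "0 0 0 0" --pt "0 0 0 0"

```text
t: 12.32
tcp_pos: [0.5732, -0.014, 0.1039]
orientation: [[-0.97, 0.242, 0.0], [0.242, 0.97, 0.0], [-0.0, 0.0, -1.0]]
force: [-0.1, -0.0, -2.5]
width: 0.134
gripper_force: 35.0
```

Request:
apply_moves --pt "0 0 -0.15 0" --pt "0 0 -0.15 0" --pt "0 0 0 0"

```text
t: 12.7
tcp_pos: [0.5728, -0.0141, 0.0941]
orientation: [[-0.97, 0.242, -0.001], [0.242, 0.97, -0.0], [0.001, -0.001, -1.0]]
force: [-0.2, -0.9, -2.4]
width: 0.131
gripper_force: 35.0
```

Request:
apply_moves --pt "0 0 -0.05 0" --pt "0 0 -0.05 0" --pt "0 0 0 0"

```text
t: 13.08
tcp_pos: [0.5733, -0.0141, 0.092]
orientation: [[-0.97, 0.242, 0.0], [0.242, 0.97, -0.0], [-0.0, -0.0, -1.0]]
force: [-0.5, -1.0, -0.2]
width: 0.134
gripper_force: 35.0
```

Request:
apply_moves --pt "0 0 0 0" --pt "0 0 0 0" --pt "0 0 0 0" --pt "0 0 0 0" --pt "0 0 0 0" --pt "0 0 0 0" --pt "0 0 0 0" --claw 0.5

```text
t: 13.95
tcp_pos: [0.5733, -0.014, 0.0919]
orientation: [[-0.97, 0.242, -0.0], [0.242, 0.97, -0.0], [0.0, -0.0, -1.0]]
force: [0.1, -0.1, 0.8]
width: 0.5
gripper_force: 0.0
```

```bash
python3 n.py|grep -v 105; ls -t pics|head -1
```

```text
tcp 0.5595565239709008 0.1253668380017834 0.09185221091137223 [ 0.09367125 -0.055282    0.75043118]
z of wall [0.13189233 0.13311935 0.13440699]
bracket Y 0.12475168378936313 hook X 0.48844695681072753 topz 0.132133434125848
g1395.png
```

Request:
apply_moves --pt "0 0 0.5 0" --pt "0 0 0.8 0" --pt "0 0 0.8 0" --pt "0 0 0 0"

```text
t: 14.5
tcp_pos: [0.5748, -0.0137, 0.1581]
orientation: [[-0.97, 0.241, 0.005], [0.241, 0.97, 0.001], [-0.005, 0.002, -1.0]]
force: [0.4, 0.3, -1.1]
width: 0.501
gripper_force: 0.0
```

Request:
apply_moves --pt "-0.7 0.17 0 0" --pt "-0.65 0.17 0 0" --pt "0 0 0 0" --pt "0 0 0 0" --pt "0 0 0 0" --pt "0 0 0 0" --pt "0 0 0 0" --pt "0 0 0 0" --claw 0 --newtons 20

```text
t: 15.5
tcp_pos: [0.5328, -0.0038, 0.1547]
orientation: [[-0.97, 0.242, -0.0], [0.242, 0.97, -0.0], [0.0, -0.0, -1.0]]
force: [0.6, 0.6, 0.5]
width: 0.006
gripper_force: 0.0
```

```bash
python3 n.py|grep -v 105
python3 - <<'E'
from h import *
s,_=shot('side'); cv2.imwrite('pics/s1.png',cv2.resize(s[170:350,230:430],(800,600)[:1]*1+(720,) if 0 else (660,594),interpolation=cv2.INTER_CUBIC)[:,:,::-1])
E
```

```text
tcp 0.5178019791387067 0.12540447727590087 0.15473738670188075 [0.62717731 0.6469746  0.50837943]Traceback (most recent call last):
  File "n.py", line 10, in <module>
    print('z of wall',np.percentile(z[k],[1,50,99]))
                      ~~~~~~~~~~~~~^^^^^^^^^^^^^^^^
    return _quantile_unchecked(
        a, q, axis, out, overwrite_input, method, keepdims, weights)
    return _ureduce(a,
                    func=_quantile_ureduce_func,
    ...<5 lines>...
                    overwrite_input=overwrite_input,
                    method=method)
    r = func(a, **kwargs)
    result = _quantile(arr,
                       quantiles=q,
    ...<2 lines>...
                       out=out,
                       weights=wgt)
    slices_having_nans = np.isnan(arr[-1, ...])
                                  ~~~^^^^^^^^^
IndexError: index -1 is out of bounds for axis 0 with size 0
```

View pics/s1.png

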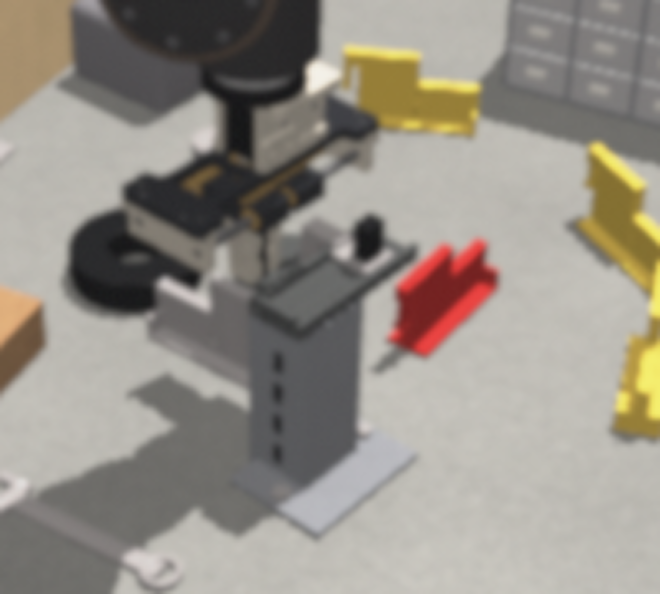

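The side view shows the bracket hanging level on the upright at (200,320), with the closed fingers above its rear end at (255,260). Pressing down in small steps.

Request:
apply_moves --pt "0 0 -0.3 0" --pt "0 0 -0.3 0" --pt "0 0 -0.15 0" --pt "0 0 0 0"

```text
t: 16.1
tcp_pos: [0.5324, -0.0039, 0.1322]
orientation: [[-0.97, 0.242, -0.001], [0.242, 0.97, -0.0], [0.001, -0.001, -1.0]]
force: [-2.8, 0.1, 3.2]
width: 0.006
gripper_force: 1.9
```

Request:
apply_moves --pt "0 0 -0.06 0" --pt "0 0 -0.06 0" --pt "0 0 0 0"

```text
t: 16.48
tcp_pos: [0.5331, -0.004, 0.1315]
orientation: [[-0.971, 0.241, 0.002], [0.241, 0.971, -0.001], [-0.002, -0.0, -1.0]]
force: [-10.0, 1.7, 25.1]
width: 0.002
gripper_force: 12.5
```

Request:
apply_moves --pt "0 0 -0.08 0" --pt "0 0 -0.08 0" --pt "0 0 0 0"

```text
t: 16.85
tcp_pos: [0.5341, -0.0041, 0.1304]
orientation: [[-0.971, 0.239, 0.005], [0.239, 0.971, -0.001], [-0.005, 0.0, -1.0]]
force: [-21.8, 3.0, 55.7]
width: 0.005
gripper_force: 26.9
```

The force reached 55 N with no travel, so it is binding. I'll back off, then press closer to the face and cancel the outward drag.

Request:
apply_moves --pt "0 0 -0.0 0" --pt "0 0 0.3 0" --pt "0 0 0.2 0" --pt "-0.26 0.065 0 0" --pt "0 0 0 0" --pt "0 0 0 0"

```text
t: 17.6
tcp_pos: [0.5247, -0.0019, 0.1385]
orientation: [[-0.97, 0.242, -0.001], [0.242, 0.97, -0.0], [0.001, -0.0, -1.0]]
force: [0.1, -1.1, -0.5]
width: 0.007
gripper_force: 0.0
```

Run:
```python
from h import *
s=read_state();p=np.array(s['tcp_pos'])
yaw=-0.2448; X=np.array([np.cos(yaw),np.sin(yaw)]); Y=np.array([-X[1],X[0]])
print('tcp',p[:2]@X-.4978,p[:2]@Y-.1253,p[2])
for cam in ['wrist','side','top']:
    w,d=shot(cam); C=cloud(cam,d); a=C[...,:2]@X-.4978; b=C[...,:2]@Y-.1245; z=C[...,2]
    k=(z>.03)&(z<.15)&(abs(b)<.03)&(a>.002)&(a<.14)
    print(cam,k.sum())
    for lo in range(0,140,10):
        q=k&(a>lo/1e3)&(a<lo/1e3+.01)
        if q.sum()>3: print(lo,q.sum(),'z',np.percentile(z[q],[50,97]).round(4),'y',np.percentile(b[q&(z>np.percentile(z[q],97)-.004)],[5,95]).round(4))
```

```text
tcp 0.011699366499421937 6.428579629877418e-05 0.13846963696800288
wrist 147
0 30 z [0.1493 0.15  ] y [-0.0034  0.0036]
10 40 z [0.1315 0.1327] y [-0.0003  0.0002]
20 8 z [0.131  0.1323] y [-0.0003  0.0002]
40 28 z [0.1293 0.1302] y [-0.0003  0.0002]
50 33 z [0.1286 0.1296] y [-0.0003  0.0002]
60 8 z [0.1285 0.129 ] y [-0.0003  0.0002]
side 690
10 13 z [0.0671 0.1493] y [0.0132 0.015 ]
20 64 z [0.0843 0.1439] y [0.0135 0.0145]
30 83 z [0.0909 0.1305] y [0.0034 0.0051]
40 78 z [0.0923 0.1329] y [-0.0038  0.0045]
50 72 z [0.0832 0.1299] y [-0.0053 -0.0021]
60 55 z [0.0749 0.1124] y [0.0027 0.0071]
70 60 z [0.0775 0.1011] y [-0.0041  0.0071]
80 56 z [0.0779 0.1008] y [-0.0052  0.0048]
90 64 z [0.0748 0.1012] y [-0.0071  0.0072]
100 52 z [0.0761 0.0989] y [-0.0049  0.007 ]
110 77 z [0.0709 0.0989] y [-0.0065  0.0054]
120 13 z [0.0774 0.0981] y [-0.0066  0.0023]
top 0
```

Request:
apply_moves --pt "0 0 -0.15 0" --pt "0 0 -0.1 0" --pt "0 0 0 0"

```text
t: 18.12
tcp_pos: [0.5253, -0.0019, 0.1322]
orientation: [[-0.97, 0.241, 0.001], [0.241, 0.97, -0.0], [-0.001, -0.0, -1.0]]
force: [-3.2, 0.8, 8.4]
width: 0.005
gripper_force: 4.3
```

Request:
apply_moves --pt "-0.01 0 -0.05 0" --pt "0 0 0 0"

```text
t: 18.38
tcp_pos: [0.5255, -0.0019, 0.1319]
orientation: [[-0.971, 0.241, 0.002], [0.241, 0.971, -0.0], [-0.002, 0.0, -1.0]]
force: [-5.6, 1.9, 17.7]
width: 0.003
gripper_force: 8.7
```

Request:
apply_moves --pt "-0.01 0 -0.04 0" --pt "0 0 0 0"

```text
t: 18.62
tcp_pos: [0.5257, -0.0019, 0.1316]
orientation: [[-0.971, 0.241, 0.003], [0.241, 0.971, -0.0], [-0.003, 0.001, -1.0]]
force: [-6.1, 0.8, 22.9]
width: 0.006
gripper_force: 11.6
```

Request:
apply_moves --pt "-0.04 0.01 0 0" --pt "0 0 0 0"

```text
t: 18.88
tcp_pos: [0.5253, -0.0015, 0.1315]
orientation: [[-0.971, 0.24, 0.005], [0.24, 0.971, -0.0], [-0.005, 0.001, -1.0]]
force: [-3.0, -0.2, 18.2]
width: 0.007
gripper_force: 9.1
```

Request:
apply_moves --pt "-0.03 0.007 -0.02 0" --pt "0 0 0 0"

```text
t: 19.12
tcp_pos: [0.5247, -0.001, 0.1302]
orientation: [[-0.971, 0.241, 0.005], [0.241, 0.971, 0.0], [-0.005, 0.002, -1.0]]
force: [1.1, -1.1, 9.9]
width: 0.004
gripper_force: 5.0
```

Cancelling the outward drag frees it, and it is now moving down. Continuing.

Request:
apply_moves --pt "-0.01 0.003 -0.04 0" --pt "0 0 -0.04 0" --pt "0 0 0 0"

```text
t: 19.5
tcp_pos: [0.5233, -0.0011, 0.1263]
orientation: [[-0.97, 0.241, 0.003], [0.241, 0.97, 0.0], [-0.003, 0.001, -1.0]]
force: [4.8, -0.4, 3.6]
width: 0.007
gripper_force: 2.5
```

Request:
apply_moves --pt "-0.015 0.003 -0.03 0" --pt "-0.015 0.003 -0.03 0" --pt "0 0 0 0"

```text
t: 19.88
tcp_pos: [0.5234, -0.0009, 0.1252]
orientation: [[-0.971, 0.241, 0.004], [0.241, 0.971, 0.0], [-0.004, 0.001, -1.0]]
force: [6.7, -2.6, 5.9]
width: 0.004
gripper_force: 4.5
```

Request:
apply_moves --pt "0.02 -0.005 -0.05 0" --pt "0 0 -0.03 0" --pt "0 0 0 0"

```text
t: 20.25
tcp_pos: [0.5234, -0.001, 0.1225]
orientation: [[-0.97, 0.241, 0.003], [0.241, 0.97, 0.0], [-0.003, 0.001, -1.0]]
force: [4.4, -1.7, 5.9]
width: 0.008
gripper_force: 4.3
```

Request:
apply_moves --pt "0 0 -0.04 0" --pt "0 0 -0.04 0" --pt "0 0 0 0"

```text
t: 20.62
tcp_pos: [0.5234, -0.001, 0.1201]
orientation: [[-0.97, 0.241, 0.003], [0.241, 0.97, 0.0], [-0.003, 0.001, -1.0]]
force: [5.7, -1.4, 5.8]
width: 0.001
gripper_force: 4.3
```

Request:
apply_moves --pt "0.01 0 -0.04 0" --pt "0.01 0 -0.04 0" --pt "0 0 0 0"

```text
t: 21.0
tcp_pos: [0.5234, -0.0011, 0.117]
orientation: [[-0.97, 0.242, 0.002], [0.242, 0.97, 0.0], [-0.002, 0.001, -1.0]]
force: [7.0, -1.5, 2.1]
width: 0.006
gripper_force: 3.0
```

Request:
apply_moves --pt "0 0 -0.05 0" --pt "0 0 -0.05 0" --pt "0 0 0 0"

```text
t: 21.38
tcp_pos: [0.5233, -0.0011, 0.1147]
orientation: [[-0.97, 0.241, 0.002], [0.241, 0.97, -0.0], [-0.002, 0.0, -1.0]]
force: [2.1, -1.1, 8.9]
width: 0.001
gripper_force: 6.3
```

Request:
apply_moves --pt "-0.01 0 -0.05 0" --pt "0 0 0 0"

```text
t: 21.62
tcp_pos: [0.5234, -0.0011, 0.1144]
orientation: [[-0.971, 0.241, 0.003], [0.241, 0.971, -0.0], [-0.003, 0.001, -1.0]]
force: [-0.9, -1.2, 18.8]
width: 0.004
gripper_force: 9.9
```

Request:
apply_moves --pt "0.02 0 0.5 0" --pt "0.1 0 0.6 0" --pt "0.6 -0.15 0.5 0" --pt "0.6 -0.15 0.4 0" --pt "0 0 0 0"

```text
t: 22.25
tcp_pos: [0.5615, -0.0104, 0.1717]
orientation: [[-0.97, 0.243, -0.001], [0.243, 0.97, 0.0], [0.001, -0.0, -1.0]]
force: [-0.6, 0.0, -0.4]
width: 0.003
gripper_force: 0.0
```

```bash
cat > z.py <<'E'
from h import *
s=read_state();p=np.array(s['tcp_pos'])
yaw=-0.2448; X=np.array([np.cos(yaw),np.sin(yaw)]); Y=np.array([-X[1],X[0]])
print('tcp',p[:2]@X-.4978,p[:2]@Y-.1253,p[2])
for cam in ['wrist','side']:
    w,d=shot(cam); C=cloud(cam,d); a=C[...,:2]@X-.4978; b=C[...,:2]@Y-.1245; z=C[...,2]
    cv2.imwrite('pics/z%s%d.png'%(cam,s['t']*100),w[:,:,::-1])
    k=(z>.03)&(z<.14)&(abs(b)<.009)&(a>.003)&(a<.14)
    for lo in range(0,130,10):
        q=k&(a>lo/1e3)&(a<lo/1e3+.01)
        if q.sum()>3: print(cam,lo,q.sum(),'z',np.percentile(z[q],[50,97]).round(4))
    for q in ['lock_grip','tongue','bracket_mid']:
        for x in models.mark_of(cam,q)[:4]:
            l=np.array(x['location'])
            if l[2]>.06: print(q,'upright frame',(l[:2]@X-.4978).round(4),(l[:2]@Y-.1245).round(4),l[2].round(4),round(x['score'],2))
    k=(z>.183)&(z<.203)&(a>-.06)&(a<-.02)&(b>-.09)&(b<.03)
    if k.sum()>8: print('grip',cam,np.percentile(a[k],[1,99]).round(4),np.percentile(b[k],[1,99]).round(4),z[k].max())
E
python3 z.py
```

```text
tcp 0.049447369831575716 0.00072509848979177 0.17173737043717785
wrist 0 247 z [0.1137 0.1148]
wrist 10 428 z [0.1132 0.1145]
wrist 20 423 z [0.1127 0.114 ]
wrist 30 408 z [0.1121 0.1135]
wrist 40 360 z [0.1118 0.1131]
wrist 50 348 z [0.1113 0.1126]
wrist 60 105 z [0.11   0.1118]
wrist 70 77 z [0.0793 0.0816]
wrist 80 66 z [0.0416 0.081 ]
wrist 90 28 z [0.0792 0.0804]
lock_grip upright frame -0.0367 -0.0563 0.1883 0.75
tongue upright frame 0.0062 -0.0527 0.119 0.66
bracket_mid upright frame 0.0429 -0.0035 0.0709 0.67
grip wrist [-0.0486 -0.033 ] [-0.0674 -0.0479] 0.2027185220646138
side 20 48 z [0.0839 0.1192]
side 30 78 z [0.0838 0.1164]
side 40 72 z [0.086  0.1169]
side 50 72 z [0.0848 0.1159]
side 60 55 z [0.072  0.1147]
side 70 41 z [0.0668 0.0863]
side 80 43 z [0.0654 0.0854]
side 90 49 z [0.0666 0.0855]
side 100 41 z [0.0656 0.0856]
side 110 45 z [0.0661 0.0848]
side 120 8 z [0.0751 0.083 ]
lock_grip upright frame -0.0397 -0.0558 0.1894 0.73
tongue upright frame 0.0058 -0.0592 0.1185 0.87
bracket_mid upright frame 0.0477 -0.0011 0.0755 0.98
grip side [-0.0493 -0.0303] [-0.0699 -0.0454] 0.20238134730024093
```

The bracket is seated: its top is at 114.8 mm at the face, and it bottomed out at 19 N. The grip block is at upright x ≈ −40.5, y ≈ −58, so I'll go grasp it.

Request:
apply_moves --pt "0 0 0.9 0" --pt "0 0 0.9 0" --pt "0 0 0.8 0" --pt "-0.9 -0.3 0 0" --pt "-0.9 -0.3 0 0" --pt "-0.9 -0.3 0 0" --pt "-0.67 -0.29 0 0" --pt "0 0 0 0" --claw 0.6

```text
t: 23.65
tcp_pos: [0.4594, -0.0464, 0.2508]
orientation: [[-0.97, 0.242, 0.001], [0.242, 0.97, 0.0], [-0.001, 0.001, -1.0]]
force: [0.9, 0.6, 1.3]
width: 0.6
gripper_force: 0.0
```

Request:
apply_moves --pt "0 0 -0.8 0" --pt "0 0 -0.7 0" --pt "0 0 0 0" --pt "0 0 0 0"

```text
t: 24.15
tcp_pos: [0.4612, -0.0458, 0.206]
orientation: [[-0.97, 0.241, 0.001], [0.241, 0.97, -0.0], [-0.001, -0.0, -1.0]]
force: [-0.1, -0.3, 0.5]
width: 0.603
gripper_force: 0.0
```

Run:
```python
from h import *
s=read_state();p=np.array(s['tcp_pos'])
yaw=-0.2448; X=np.array([np.cos(yaw),np.sin(yaw)]); Y=np.array([-X[1],X[0]])
print('tcp',p[:2]@X-.4978,p[:2]@Y-.1253,p[2],s['width'])
w,_=shot('wrist');t,_=shot('side')
cv2.imwrite('pics/q.png',cv2.resize(np.hstack([w,cv2.resize(t[170:350,230:470],(640,480),interpolation=cv2.INTER_CUBIC)]),(800,300))[:,:,::-1])
```

```text
tcp -0.0392242281465921 -0.05795745090132447 0.20597397893227695 0.6029099875216419
```

View pics/q.png

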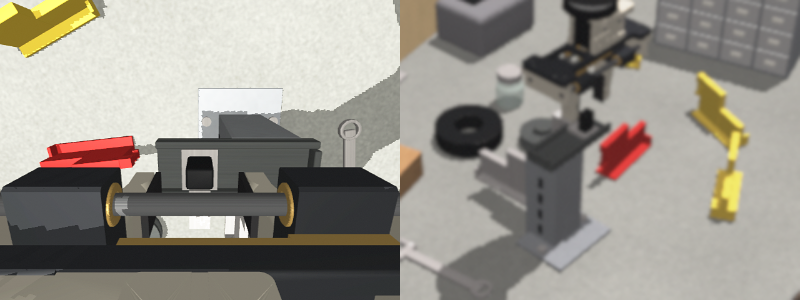

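The grip block at (200,172) is centred between the open fingers. Descending 24 mm and closing on it.

Request:
apply_moves --pt "0 0 -0.4 0" --pt "0 0 -0.4 0" --pt "0 0 0 0"

```text
t: 24.62
tcp_pos: [0.4595, -0.0461, 0.1799]
orientation: [[-0.97, 0.242, -0.003], [0.242, 0.97, -0.001], [0.002, -0.001, -1.0]]
force: [0.0, -0.1, 0.7]
width: 0.594
gripper_force: 0.0
```

Request:
apply_moves --pt "0 0 0 0" --pt "0 0 0 0" --pt "0 0 0 0" --pt "0 0 0 0" --pt "0 0 0 0" --pt "0 0 0 0" --claw 0 --newtons 20

```text
t: 25.38
tcp_pos: [0.4605, -0.0459, 0.1814]
orientation: [[-0.97, 0.242, 0.0], [0.242, 0.97, 0.0], [-0.0, 0.0, -1.0]]
force: [0.1, 0.7, 2.7]
width: 0.226
gripper_force: 20.0
```

Request:
apply_moves --pt "0.08 0.323 0 0" --pt "0.08 0.323 0 0" --pt "0.08 0.323 0 0" --pt "0.08 0.323 0 0" --pt "0 0 0 0"

```text
t: 26.0
tcp_pos: [0.4705, -0.0057, 0.1814]
orientation: [[-0.971, 0.241, 0.001], [0.241, 0.971, 0.001], [-0.0, 0.001, -1.0]]
force: [-1.1, 3.1, 5.1]
width: 0.228
gripper_force: 20.0
```

Request:
apply_moves --pt "0.06 0.24 0 0" --pt "0.06 0.24 0 0" --pt "0 0 0 0"

```text
t: 26.38
tcp_pos: [0.4739, 0.0079, 0.1814]
orientation: [[-0.97, 0.242, 0.001], [0.242, 0.97, 0.001], [-0.0, 0.001, -1.0]]
force: [-1.3, 2.3, 5.3]
width: 0.23
gripper_force: 20.0
```

Request:
apply_moves --pt "0.03 0.12 0 0" --pt "0 0 0 0"

```text
t: 26.62
tcp_pos: [0.4745, 0.0104, 0.1814]
orientation: [[-0.97, 0.242, -0.0], [0.242, 0.97, -0.001], [0.0, -0.001, -1.0]]
force: [0.0, -5.1, 5.4]
width: 0.225
gripper_force: 20.0
```

Request:
apply_moves --pt "0.02 0.08 0 0" --pt "0 0 0 0"

```text
t: 26.88
tcp_pos: [0.4744, 0.0106, 0.1813]
orientation: [[-0.97, 0.242, -0.002], [0.242, 0.97, -0.005], [0.001, -0.005, -1.0]]
force: [-0.3, -15.4, 5.4]
width: 0.227
gripper_force: 20.0
```

It is at the solid stop: y = 0.0 mm and 15 N with no further motion. Unloading, releasing and retreating upwards.

Request:
apply_moves --pt "-0.02 -0.07 0 0" --pt "0 0 0 0" --pt "0 0 0 0" --pt "0 0 0 0" --pt "0 0 0 0" --claw 0.6

```text
t: 27.5
tcp_pos: [0.4745, 0.0113, 0.1812]
orientation: [[-0.97, 0.242, -0.0], [0.242, 0.97, 0.0], [0.0, 0.0, -1.0]]
force: [1.2, -0.4, -0.0]
width: 0.601
gripper_force: 0.0
```

Request:
apply_moves --pt "0 0 0.5 0" --pt "0 0 1 0" --pt "0 0 1 0" --pt "0.4 0 0.5 0" --pt "1 0 0 0" --pt "1 0 0 0" --pt "0 0 0 0"

```text
t: 28.38
tcp_pos: [0.5479, 0.0111, 0.2715]
orientation: [[-0.97, 0.242, -0.0], [0.242, 0.97, -0.0], [0.0, -0.0, -1.0]]
force: [-1.5, 0.2, -0.8]
width: 0.604
gripper_force: 0.0
```

```bash
sed -i 's/b<.03)/b<.05)/' z.py; python3 z.py
python3 - <<'E'
import cv2,numpy as np,glob
a=cv2.imread(sorted(glob.glob('pics/zwrist*'))[-1]);b=cv2.imread(sorted(glob.glob('pics/zside*'))[-1])
cv2.imwrite('pics/fin.png',cv2.resize(np.hstack([a,cv2.resize(b[170:350,230:470],(640,480))]),(800,300)))
E
```

```text
tcp 0.03110318016945135 0.01830019046831763 0.2715130308534693
wrist 0 10 z [0.1286 0.1302]
wrist 10 25 z [0.0451 0.1318]
wrist 20 38 z [0.0443 0.114 ]
wrist 30 215 z [0.1128 0.1143]
wrist 40 224 z [0.1121 0.1135]
wrist 50 219 z [0.1117 0.1133]
wrist 60 76 z [0.0611 0.1128]
wrist 70 152 z [0.0807 0.0825]
wrist 80 177 z [0.0802 0.0818]
wrist 90 172 z [0.0797 0.0814]
wrist 100 170 z [0.0792 0.0811]
wrist 110 172 z [0.0787 0.0805]
wrist 120 9 z [0.0782 0.0787]
lock_grip upright frame -0.0394 -0.0028 0.1887 0.59
tongue upright frame 0.0103 0.0013 0.1209 0.88
bracket_mid upright frame 0.0445 -0.0045 0.0724 0.67
grip wrist [-0.0489 -0.0333] [-0.0104  0.0093] 0.202839855773637
side 20 42 z [0.0876 0.1177]
side 30 78 z [0.0823 0.1175]
side 40 77 z [0.0838 0.1156]
side 50 69 z [0.0868 0.1177]
side 60 58 z [0.0698 0.1149]
side 70 44 z [0.0705 0.0853]
side 80 48 z [0.0651 0.0856]
side 90 37 z [0.0692 0.0847]
side 100 48 z [0.0663 0.0859]
side 110 45 z [0.0673 0.0845]
side 120 8 z [0.0654 0.0827]
lock_grip upright frame -0.0391 0.0001 0.1881 0.83
tongue upright frame 0.0118 -0.0028 0.1184 0.59
bracket_mid upright frame 0.0458 0.0013 0.0751 0.84
grip side [-0.0492 -0.0329] [-0.0115  0.0107] 0.20286455169274986
```

View pics/fin.png

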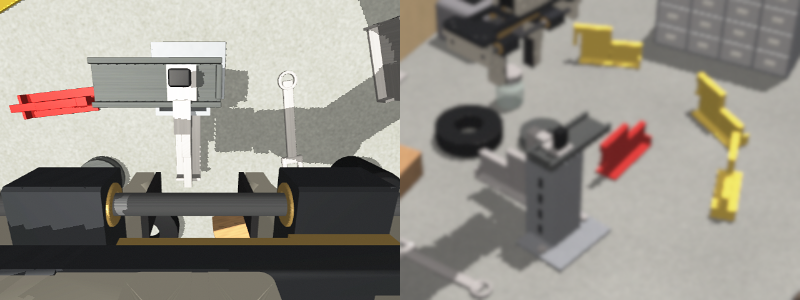

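The grip (180,77) and tongue (183,110) now lie in line over the bracket, with the grip centre within 0.5 mm of the end stop. The bracket is still seated and the gripper is clear, so I'm handing in.

```bash
python3 -c "
from rig import r
print(r.close_job())"
```

```text
the job is handed in; nothing more can be done
None
```

The hooked steel bracket is fully seated in the upper slot, the lock is at its end stop with its tongue over the bracket, and the job was handed in at about 28.5 s; while pressing, the bracket bound once and the fingers pushed on it with about 56 N before I backed off.

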